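Clamp the round kart brake pad for inspection and hold the spring yoke level

ROBOT

A 6-joint arm with a two-finger parallel gripper is mounted at the origin on the work surface. World frame = base frame: x ahead of the robot, y to its left, z up, the work surface at z = 0. Lengths are in mm, angles in rad, forces in N, time in s.
With the tool pointing down it reaches from about 375 to 925 mm from the base axis. Payload 5.7 kg.
Tool frame: the origin (TCP) lies midway between the tips of the shut fingers; the grasp point (between the pads) lies r.grip_depth behind it (r.grip_depth is the distance from the TCP to the grasp point, in mm); z points along the fingers, y is the line along which they close (so a half turn about z gives the same grasp; the last joint's range is limited). The gripper opens to 88 mm and grips with 3 to 60 N. Pads are 20 mm wide; open, the fingers measure 115 mm over their backs; the gripper's body (75 mm by 178 mm) begins 61 mm behind the grasp point.
Start: joints at [1.065, 0.359, 1.51, -0, 1.272, -0.115], TCP at [228.547, 554.733, 222.623] pointing down, gripper open.
Joint ranges: [-2.97, 2.97], [-1.01, 2.36], [0.21, 2.38], [-0.96, 4.11], [0.2, 2.71], [-2.98, 2.98]. Speed limits (rad/s): [2.39, 2.39, 3.14, 3.14, 3.14, 3.14].

INTERFACE

Orientations are given as a unit quaternion [x, y, z, w].
In Python, from cell import sensors, imaging, hand_in, r gives the robot as it stands. The module is installed in compiled form; this text tells all that it offers.
- The arm moves only by the tool jog_arm, never from a script. Its arguments are lists of equal length, an entry for each row: "linear": the shift along the tool's x, y, z in units of 25 mm (1.0 is 25 mm), a list of three; "turn": the turn about the tool's z in rad; "jaw": the finger opening in mm, from 0 to 87.8. In form: {"linear": [[x, y, z], ...], "turn": [turn, ...], "jaw": [jaw, ...]}. A call has 1 to 8 rows; each row is the pose to reach, as a shift and turn from the pose commanded when the call began, along the tool's axes at that moment; what a row does not reach only later rows make up. A row lasts 1/8 s, in which the tool goes at most 62.5 mm and 10.7 degrees, less where a joint would pass 70% of its speed; a pose out of reach is approached as far as the arm can. A call with a gripper value outside its range is refused whole. The fingers move at their own pace and stop on an object; "squeeze" is the grip in N (left out, the last holds). Time passes only in rows, so rows that repeat a pose let the fingers close. It gives the time, the measured TCP pose, the force, the opening and the grip force at its end, in the units of the state.
- sensors.observe(): the state, without advancing time (a new reading comes with each control period).
- imaging.capture(name): name is "scene" or "top" or "wrist"; returns the picture (480x640x3 uint8, red, green, blue); there is no depth.
- imaging.camera_info(name): a dict with "vfov" (degrees; the focal length in pixels is half the picture's height over the tangent of half this angle, whatever the lens; pixels are square), "cx", "cy" (the principal point, pixels), "D" ([k1, k2, p1, p2, k3] as OpenCV has them; the pictures are not rectified), "T" (4x4, takes a point from camera to world coordinates); the wrist camera has in their place "hand_eye" (4x4, takes a point from camera to tool coordinates, whose origin is the TCP and whose axes are the flange's). Camera axes: x right, y down, z forward; pixel columns grow to the right and rows downward; lengths in mm; the calibration is good to about 2 mm. A picture is of the moment at which its call begins: read the wrist's pose just before it. camera_info takes no time and is no camera call.
- hand_in(): hands the job in; it is judged then, once.
Trained networks look in the newest picture that a camera, given by its name, has taken for a name from the list of things; names that differ only in an ending like _2 or _b are one class to them, and where a whole thing is asked for, a point or a joint stands for the part that bears it (a point fixed in the world has none). Each returns a list of dicts, best first, with "conf" (0 to 1); they miss things now and then, are a little off and sometimes report something else, mostly with a low value. They report only what shows in the picture. A call takes as long as a camera call. They do not tell look-alikes from the thing itself.
- imaging.cut_out(camera, label): "region" (480x640 bool, what is visible of it) and "xy" ([column, row] in pixels, amid what is visible of it).
- imaging.mark_of(camera, label): "xy" ([column, row] in pixels: a listed point, or the origin of a listed thing).
The state is a dict: "time": time; "joint_pos": joint angles; "qvel": joint speeds; "effort": joint torques, N m; "eef_pos": TCP position; "eef_rot": TCP orientation; "contact_force": force on the tool from outside, world axes, zero at the start; "ft_torque": the same for the moment, N m; "finger_gap": finger opening in mm; "finger_force": force on a finger pad.
Only numpy, scipy, OpenCV 4.12 (cv2) and the standard library are available. Lean on these libraries where they do the work, as an engineer would, in place of code of your own. Each camera call takes 0.05 s, during which the arm holds its last target. There are 200 camera calls.

TASK

Pick up the round brake pad (one of three pads of different outline lying on the table), seat it flat in the round recess of the pad-checking clamp, same face up as it lies, and let go of it while the clamp's yoke is still up. Then take the rubber handle bar of the sprung yoke, swing it down so that its foot presses on the pad, and bring the yoke's arms level with the table; the program finishes while still holding the yoke level, as it springs open when released. Leave the other pads and all other things on the table where they are.

Things in the scene. Friction and masses are not known exactly. Their poses are not given: they have to be found in the camera images.
- round_pad: The round brake pad: a disc 44 mm in diameter and 10 mm thick, about 90 g, steel back plate (4 mm) below and black friction material (6 mm) above, lying flat on the table. Origin at the centre of its underside, z up.
- press: The clamp, fixed to the table at a place and yaw (within 0.25 rad) that vary: grey base plate 215 x 125 x 12 mm, from 75 mm in front of the recess to 140 mm behind it, with a 74 mm square aluminium die block on it, top 30 mm above the table. Origin on the table under the recess centre; z up, x horizontal from recess to hinge (away from the robot), y along the hinge axis.
- recess (a point): Centre of the floor of the round recess in the die block, 25 mm above the table, with the axes of the clamp. The recess is 47.5 mm in diameter and 5 mm deep, with a 2 mm chamfer; a seated pad stands 5 mm proud.
- hinge (a point): Middle of the yoke's hinge axis, 100 mm behind the recess centre (clamp +x) and 75 mm above the table. The axis runs along the clamp's y between two grey posts, 47 to 59 mm either side of the middle and 87 mm high.
- yoke (a joint): Angle of the sprung steel yoke, rad: 0 is fully open, leaning back 105 degrees above level (its spring returns it there); grows as it comes down to the recess; 1.833 is level (arms parallel to the table); stop at 1.98. Return spring 0.35 N m/rad, 0.1 N m at 0; with the foot on a pad it needs about 7 N down at the handle when level.
- handle (a point): Middle of the yoke's black rubber handle bar: 14 mm in diameter, 64 mm free length between the two 14 mm deep arms of the yoke, running parallel to the hinge axis and 170 mm from it. Open it is 239 mm above the table and 44 mm behind the hinge; level it is 75 mm above the table and 70 mm in front of the recess centre. It is free to be pinched from above between the arms.
- foot: Clamp foot: steel pin with a 16 mm rubber dome, on a bridge between the arms 100 mm from the hinge; lands on the middle of the recess. Open, it points to the robot, reaching 20 mm in front of the hinge at 180 mm height. It slides 16 mm into the bridge against a 900 N/m spring: touches a seated pad 0.08 rad before level, squeezed 8 mm (7 N) at level. Origin on the hinge axis, not at the dome.
- square_pad: Bystander: a square brake pad 44 x 44 mm, 10 mm thick, origin at the centre of its underside.
- oblong_pad: Bystander: an oblong brake pad 62 x 36 mm (long along its x), 10 mm thick, origin at the centre of its underside. The three pads' places are swapped at random.
- tumbler: Bystander: steel drinking tumbler, 78 mm in diameter, 178 mm tall, origin at the centre of its underside.
- carburettor: Bystander: small aluminium carburettor, about 75 x 80 x 62 mm, origin at the centre of its underside.
- screwdriver: Bystander: screwdriver lying on the table along its x, about 200 mm long.
- wrench: Bystander: wrench lying on the table along its x, about 180 mm long.
- caliper: Bystander: steel caliper lying on the table along its x, 170 mm long, jaws 50 mm to its -y side, 10 mm high.
Not all that is in view belongs to the job. What is shaped like the round_pad but orange, pink or purple is not meant.

How it is judged:
By the outcome, as a careful person would: the job done as asked, in the order asked, and still so for the second after the job is handed in, while the arm keeps its last pose, push and grip.
It also fails if it takes over 58 s, if anything falls off the work surface, if the arm or the gripper's body presses on something with over 40 N, if the wrist force passes 120 N, or if a joint passes its speed limit or range.

## Working session

There is one attempt and no reset: what is moved stays moved. The work goes in short steps, Python scripts to look and compute and a tool call to move; the robot and the scene stay as the last step left them, time stands still between calls to the robot, and variables do not carry over. Pictures are saved under pics/ and viewed, at most 10 in all, crops included, and the job is handed in when it is done.

Besides the shell and the picture viewer there is one more tool, called as a command line: name --pt "numbers of a row" for each row, then --argument value for the rest. jog_arm: Moves the arm, as the interface text tells. Its arguments: {"type":"object","properties":{"linear":{"type":"array"},"turn":{"type":"array"},"jaw":{"type":"array"},"squeeze":{"type":"number"}},"required":["linear","turn","jaw"]}

```bash
mkdir -p pics
cat > h.py <<'E'
import numpy as np, cv2
from cell import sensors, imaging, hand_in, r
from scipy.spatial.transform import Rotation as R
def cam(name, s=None):
    i=imaging.camera_info(name); f=240/np.tan(np.radians(i["vfov"])/2)
    K=np.array([[f,0,i["cx"]],[0,f,i["cy"]],[0,0,1]]); D=np.array(i["D"],float)
    if "T" in i: T=np.array(i["T"])
    else:
        s=s or sensors.observe(); W=np.eye(4); W[:3,:3]=R.from_quat(s["eef_rot"]).as_matrix(); W[:3,3]=s["eef_pos"]; T=W@np.array(i["hand_eye"])
    return K,D,T
def ray(name,xy,z,s=None):
    K,D,T=cam(name,s); u=cv2.undistortPoints(np.array(xy,float).reshape(-1,1,2),K,D).reshape(-1,2)
    d=np.c_[u,np.ones(len(u))]@T[:3,:3].T; o=T[:3,3]
    return o+d*((z-o[2])/d[:,2])[:,None]
def proj(name,P,s=None):
    K,D,T=cam(name,s); Ti=np.linalg.inv(T)
    return cv2.projectPoints(np.array(P,float).reshape(-1,3),cv2.Rodrigues(Ti[:3,:3])[0],Ti[:3,3],K,D)[0].reshape(-1,2)
def snap(name,fn):
    im=imaging.capture(name); cv2.imwrite("pics/"+fn,im[:,:,::-1]); return im
E
python3 - <<'E'
from h import *
s=sensors.observe(); print(s, r.grip_depth)
a=snap("top","top0.png"); b=snap("scene","scene0.png")
for c in("top","scene"):
    print(c,cam(c)[2].round(2).tolist())
    for l in("round_pad","square_pad","oblong_pad","recess","hinge","handle","press"):
        for q in imaging.mark_of(c,l)[:3]: print(c,l,np.round(q["xy"],1),round(q["conf"],2), ray(c,q["xy"],{"recess":25,"hinge":75,"handle":239}.get(l,0)).round(0))
E
```

```text
{'time': 0.0, 'joint_pos': array([ 1.06492734e+00,  3.59473852e-01,  1.51140031e+00, -2.36557910e-07,
        1.27246675e+00, -1.15062159e-01]), 'qvel': array([ 0.00057476,  0.00017404, -0.00036082, -0.00018264,  0.00092256,
        0.0007378 ]), 'effort': array([-1.91749175e-03, -5.15387034e+01, -2.70721829e+01,  6.73713419e-02,
        3.49743222e-02, -1.98037988e-04]), 'eef_pos': array([228.22441716, 554.18474871, 221.84034417]), 'eef_rot': array([ 1.94162181e-01,  9.80969053e-01, -8.32369862e-04, -2.66939621e-04]), 'contact_force': array([-0.14747772,  0.27043935, -0.10705619]), 'ft_torque': array([-0.01093384, -0.03527913, -0.04464178]), 'finger_force': 0.0, 'finger_gap': 87.87772511199321} 18.700000000000003
top [[-0.02, -0.98, 0.19, 417.34], [-1.0, 0.02, 0.01, 38.06], [-0.01, -0.19, -0.98, 1116.66], [0.0, 0.0, 0.0, 1.0]]
top round_pad [372.9 312.6] 0.68 [[451. -89.   0.]]
top round_pad [419.9 348.1] 0.63 [[ 365. -196.    0.]]
top round_pad [412.3 305. ] 0.57 [[ 467. -184.    0.]]
top square_pad [474.1 316.6] 0.77 [[ 436. -330.    0.]]
top oblong_pad [339. 170.] 0.33 [[812. -19
[... 407 characters left out ...]
.0, 1.0]]
scene round_pad [194.5 259.6] 0.75 [[ 364. -187.    0.]]
scene round_pad [425.4 218.9] 0.72 [[575. 443.   0.]]
scene round_pad [241.4 309.7] 0.62 [[ 575. -144.   -0.]]
scene square_pad [153.6 301.7] 0.83 [[ 438. -325.    0.]]
scene oblong_pad [202.4 327. ] 0.77 [[ 571. -246.    0.]]
scene oblong_pad [334.5 233. ] 0.55 [[483. 189.   0.]]
scene recess [295.2 257.9] 0.75 [[520.  41.  25.]]
scene recess [356.3 208.9] 0.3 [[456. 280.  25.]]
scene hinge [336.4 361.7] 0.51 [[843. -37.  75.]]
scene handle [332.1 233.3] 0.97 [[656.  68. 239.]]
scene press [294.7 258.8] 0.75 [[505.  47.   0.]]
scene press [407.4 265.5] 0.53 [[682. 292.   0.]]
scene press [318.2 267.7] 0.37 [[564.  86.  -0.]]
```

View pics/top0.png

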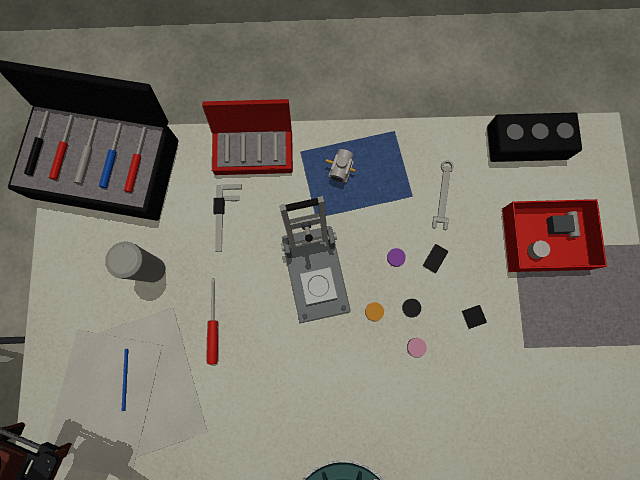

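View pics/scene0.png

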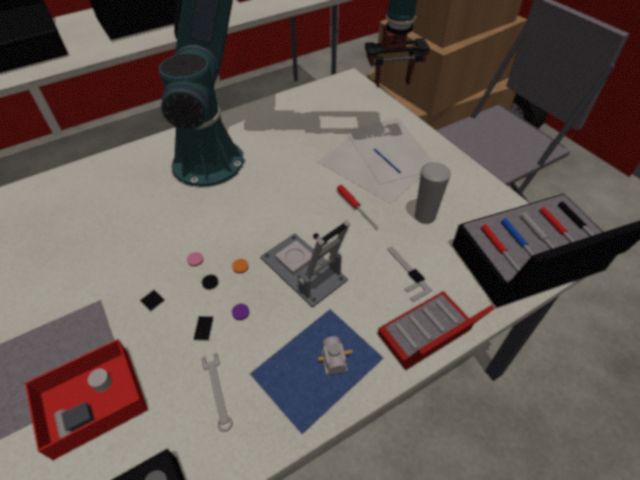

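Top view: the round candidates are black (412,308), orange (375,312), pink (417,348) and purple (397,257). The black square is at (474,317), the black oblong at (435,258), and the recess at about (318,286). By the description I choose the black disc at (412,308).

Run:
```python
from h import *
for c,xy in(("top",(412,308)),("scene",(210,282))):
    im=cv2.imread(f"pics/{c}0.png"); m=(im.max(2)<60).astype(np.uint8)
    n,l,st,ce=cv2.connectedComponentsWithStats(m); k=l[xy[1],xy[0]]
    print(c,st[k],ce[k],ray(c,ce[k],8).round(1))
im=cv2.imread("pics/top0.png"); cv2.imwrite("pics/c.png",cv2.resize(im[190:360,260:500],(800,567),interpolation=cv2.INTER_CUBIC))
s=sensors.observe(); M=R.from_quat(s["eef_rot"]).as_matrix(); print(M.round(3), np.array(imaging.camera_info("wrist")["hand_eye"]).round(2), imaging.camera_info("wrist")["vfov"])
```

```text
top [402 299  19  18 269] [411.36431227 307.51672862] [[ 460.5 -179.8    8. ]]
scene [203 275  15  14 159] [209.62893082 281.6163522 ] [[ 460.4 -180.     8. ]]
[[-0.925  0.381 -0.   ]
 [ 0.381  0.925 -0.   ]
 [-0.    -0.    -1.   ]] [[ 0.0000e+00 -9.7000e-01 -2.5000e-01  6.7550e+01]
 [ 1.0000e+00  0.0000e+00 -0.0000e+00 -4.0000e-02]
 [ 0.0000e+00 -2.5000e-01  9.7000e-01 -1.6122e+02]
 [ 0.0000e+00  0.0000e+00  0.0000e+00  1.0000e+00]] 65.72209266013209
```

View pics/c.png

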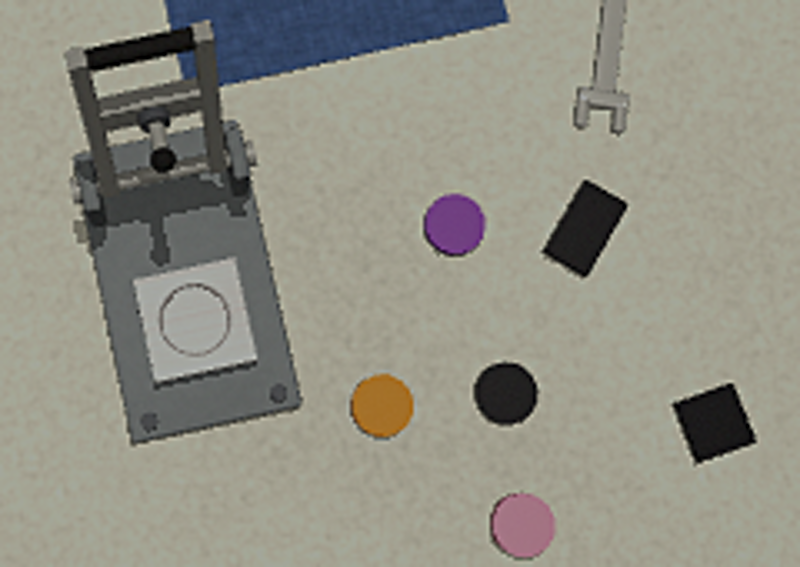

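Crop: the black disc is at (506,393), which is the plain round black pad. Orange, pink and purple lie to the side, and the clamp is yawed about +0.19.

```bash
cat >> h.py <<'E'
def go(x,y,z,yaw):
    s=sensors.observe(); M=R.from_quat(s["eef_rot"]).as_matrix(); d=np.array([x,y,z])-s["eef_pos"]
    t=np.arctan2(M[1,1],M[0,1])-yaw; t=(t+np.pi)%(2*np.pi)-np.pi
    print("linear",(M.T@d/25).round(3),"turn",round(t,3),"rows>=",round(max(np.linalg.norm(d)/62.5,abs(t)/.187),1),"t",round(s["time"],2))
E
python3 - <<'E'
from h import *
go(430,180,215,1.76)
go(430,-180,215,1.76)
E
```

```text
linear [-13.16  -10.79    0.306] turn -0.58 rows>= 6.8 t 0.8
linear [-18.644 -24.104   0.308] turn -0.58 rows>= 12.2 t 0.8
```

jog_arm --pt "-13.2 -10.8 0.3" --pt "-13.2 -10.8 0.3" --pt "-13.2 -10.8 0.3" --pt "-13.2 -10.8 0.3" --pt "-13.2 -10.8 0.3" --pt "-13.2 -10.8 0.3" --pt "-18.6 -24.1 0.3" --pt "-18.6 -24.1 0.3" --turn '[-0.58,-0.58,-0.58,-0.58,-0.58,-0.58,-0.58,-0.58]' --jaw '[70,70,70,70,70,70,70,70]' --squeeze 25

```text
time: 1.8
eef_pos: [410.3, 107.5, 216.2]
eef_rot: [-0.095, 0.996, -0.0, 0.0]
contact_force: [1.0, 0.3, 0.5]
finger_gap: 70.2
finger_force: 0.0
```

Run:
```python
from h import *
go(435,-180,215,1.76)
```

```text
linear [  1.193 -11.48    0.049] turn 0.0 rows>= 4.6 t 1.8
```

jog_arm --pt "1.2 -11.5 0" --pt "1.2 -11.5 0" --pt "1.2 -11.5 0" --pt "1.2 -11.5 0" --pt "1.2 -11.5 0" --pt "1.2 -11.5 0" --turn '[0,0,0,0,0,0]' --jaw '[70,70,70,70,70,70]'

```text
time: 2.55
eef_pos: [435.0, -181.4, 216.1]
eef_rot: [-0.093, 0.996, -0.001, 0.0]
contact_force: [1.1, -0.1, 0.1]
finger_gap: 70.0
finger_force: 0.0
```

Run:
```python
from h import *
s=sensors.observe(); print(s["eef_pos"])
im=snap("wrist","w1.png"); p=proj("wrist",[460.5,-180,10],s)[0]; print("expect",p)
m=(im.max(2)<60).astype(np.uint8)
n,l,st,ce=cv2.connectedComponentsWithStats(m)
for k in range(1,n):
    if st[k,4]>800: print(st[k],ce[k],ray("wrist",ce[k],10,s).round(1), np.ptp(ray("wrist",[[st[k,0],ce[k][1]],[st[k,0]+st[k,2],ce[k][1]]],10,s),axis=0).round(1))
```

```text
[ 434.95358251 -181.42845238  216.12845287]
expect [314.59216222 240.88211361]
[ 148  165   53   47 1962] [174.83639144 188.0540265 ] [[ 433.3 -324.8   10. ]] [ 9.7 51.1  0. ]
[ 295  218   41   41 1313] [315.30159939 237.85148515] [[ 457.2 -179.9   10. ]] [ 7.7 41.   0. ]
[    0   274   640   206 93114] [319.13728333 394.13735851] [[ 636.4 -142.    10. ]] [134.4 710.3   0. ]
```

View pics/w1.png

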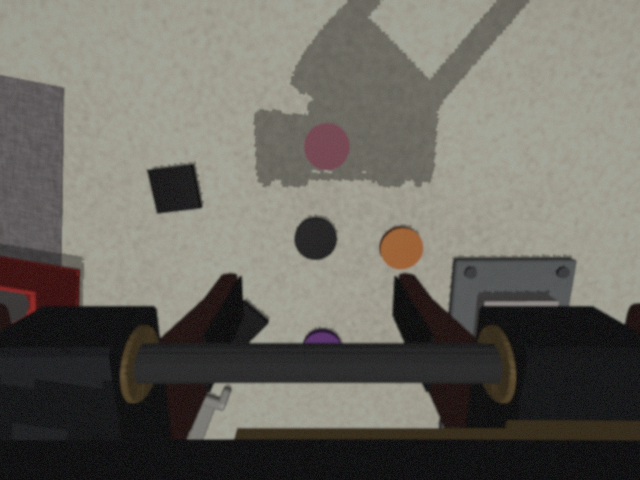

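Wrist view: the black pad is at (315,238), the orange disc at (402,247), and the square pad at (175,188). The pad maps to about (458,-180), which agrees with the two fixed cameras.

Run:
```python
from h import *
go(458.5,-180,40,1.76)
go(458.5,-180,5,1.76)
```

```text
linear [-0.946 -0.201  7.036] turn -0.003 rows>= 2.8 t 2.6
linear [-0.946 -0.201  8.436] turn -0.003 rows>= 3.4 t 2.6
```

jog_arm --pt "-0.95 -0.2 3" --pt "-0.95 -0.2 5.5" --pt "-0.95 -0.2 7" --pt "-0.95 -0.2 7.7" --pt "-0.95 -0.2 8.1" --pt "-0.95 -0.2 8.3" --pt "-0.95 -0.2 8.4" --pt "-0.95 -0.2 8.4" --turn '[0,0,0,0,0,0,0,0]' --jaw '[70,70,70,70,70,70,70,70]'

```text
time: 3.6
eef_pos: [459.1, -179.2, 6.6]
eef_rot: [-0.094, 0.996, -0.0, 0.001]
contact_force: [1.0, 0.6, -0.1]
finger_gap: 69.9
finger_force: 0.0
```

jog_arm --pt "0 0 0.06" --pt "0 0 0.06" --pt "0 0 0.06" --pt "0 0 0.06" --pt "0 0 0.06" --pt "0 0 0.06" --turn '[0,0,0,0,0,0]' --jaw '[70,50,40,36,36,36]' --squeeze 20

```text
time: 4.35
eef_pos: [458.7, -179.1, 4.5]
eef_rot: [-0.094, 0.996, -0.0, -0.0]
contact_force: [-0.7, -0.3, 0.8]
finger_gap: 43.0
finger_force: 20.0
```

jog_arm --pt "0 0 -1" --pt "0 0 -3" --pt "0 0 -5" --pt "0 0 -5.8" --pt "0 0 -5.8" --turn '[0,0,0,0,0]' --jaw '[36,36,36,36,36]'

```text
time: 4.97
eef_pos: [459.7, -179.6, 150.9]
eef_rot: [-0.095, 0.996, -0.001, 0.002]
contact_force: [-0.4, -0.5, -0.5]
finger_gap: 43.3
finger_force: 20.0
```

Run:
```python
from h import *
go(470,38,150,1.76)
```

```text
linear [-2.042  8.471  0.02 ] turn 0.0 rows>= 3.5 t 4.97
```

jog_arm --pt "-0.5 2.1 0" --pt "-1.1 4.3 0" --pt "-1.6 6.5 0" --pt "-2 8.5 0" --pt "-2 8.5 0" --pt "-2 8.5 0" --turn '[0,0,0,0,0,0]' --jaw '[36,36,36,36,36,36]'

```text
time: 5.72
eef_pos: [467.0, 38.8, 148.3]
eef_rot: [-0.095, 0.995, -0.0, -0.001]
contact_force: [-0.3, -0.6, -0.3]
finger_gap: 42.9
finger_force: 20.0
```

Run:
```python
from h import *
s=sensors.observe(); print(s["eef_pos"])
im=snap("wrist","w2.png")
for l,z in(("recess",25),("hinge",75),("round_pad",145)):
    for q in imaging.mark_of("wrist",l)[:2]: print(l,q["xy"],q["conf"],ray("wrist",q["xy"],z,s).round(1))
```

```text
[467.00365859  38.83720554 148.31528794]
round_pad [84.9, 314.4] 0.92 [[498.3 -68.6 145. ]]
round_pad [49.6, 48.2] 0.88 [[383.6 -86.8 145. ]]
```

View pics/w2.png

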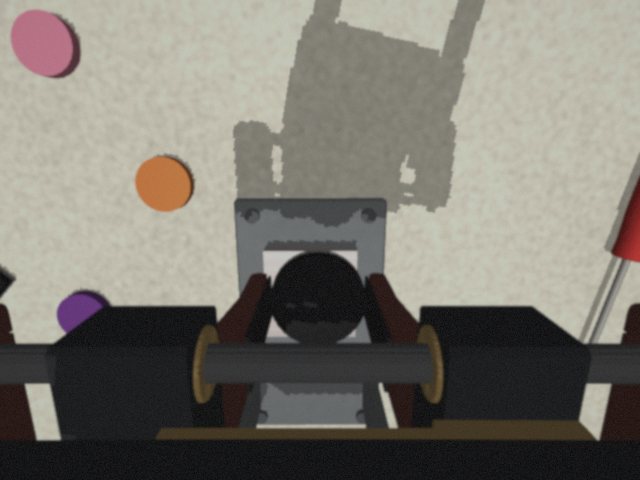

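Wrist view: the held pad is at (318,298) and centred between the fingers. It hides the recess. The base's front corners are at (236,199) and (386,199), and the die's front corners at (264,250) and (357,250). I'll go higher to see the recess itself.

Run:
```python
from h import *
s=sensors.observe()
for xy,z in(((236,199),12),((386,199),12),((264,250),30),((357,250),30),((318,298),144)): print(ray("wrist",xy,z,s).round(1))
go(520,40,300,1.76)
```

```text
[[453.4 -31.7  12. ]]
[[430.9  86.9  12. ]]
[[485.9  -1.4  30. ]]
[[472.3  70.1  30. ]]
[[470.4  38.6 144. ]]
linear [-2.066 -0.305 -6.038] turn -0.002 rows>= 2.6 t 5.92
```

jog_arm --pt "-0.3 0 -2" --pt "-1 -0.1 -4" --pt "-2 -0.2 -6" --pt "-2 -0.2 -6" --pt "-2 -0.2 -6" --pt "-2 -0.2 -6" --turn '[0,0,0,0,0,0]' --jaw '[36,36,36,36,36,36]'

```text
time: 6.68
eef_pos: [516.1, 43.2, 297.6]
eef_rot: [-0.094, 0.996, 0.0, -0.002]
contact_force: [0.2, 0.7, -0.2]
finger_gap: 42.8
finger_force: 20.0
```

Run:
```python
from h import *
s=sensors.observe(); print(s["eef_pos"])
im=snap("wrist","w3.png"); p=proj("wrist",[515.6,41.4,30],s)[0]; print(p)
for l,z in(("recess",25),("hinge",75),("handle",239)):
    for q in imaging.mark_of("wrist",l)[:2]: print(l,q["xy"],q["conf"],ray("wrist",q["xy"],z,s).round(1))
u,v=p.astype(int); c=im[max(v-110,0):v+110,u-140:u+140,::-1]; print(u-140,max(v-110,0)); cv2.imwrite("pics/w3c.png",cv2.resize(c,None,fx=2.7,fy=2.7,interpolation=cv2.INTER_CUBIC))
```

```text
[516.10701022  43.18670558 297.61691441]
[315.98602232 207.06800993]
recess [316.4, 205.9] 0.84 [[514.9  41.7  25. ]]
hinge [53.3, 317.7] 0.63 [[ 686.4 -224.6   75. ]]
175 97
```

View pics/w3c.png

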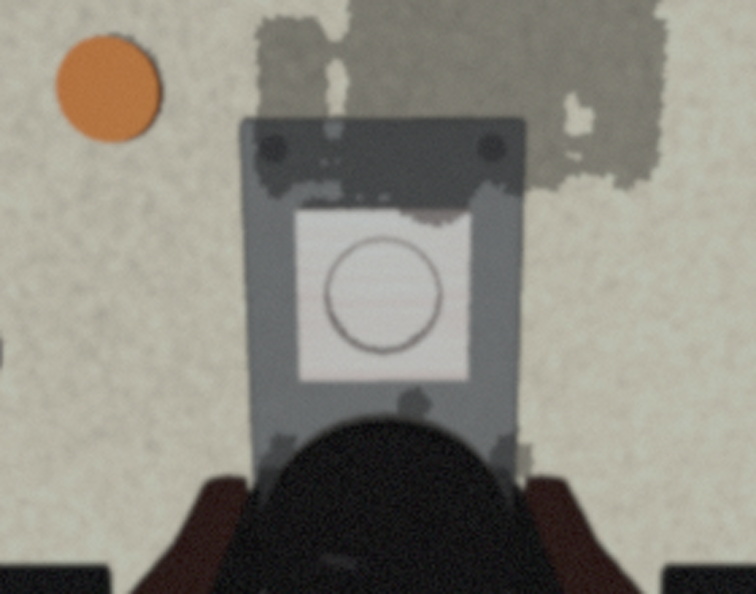

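Run:
```python
from h import *
s=sensors.observe(); x=R.from_quat(s["eef_rot"]).as_matrix()[:,0]
im=cv2.imread("pics/w3.png")
print([int(im[r,317].sum()) for r in range(240,262)])
for d in(-3,-1.5,0,1.5,3,4.5):
    P=np.array(s["eef_pos"])+x*(22-d)
    print(d,proj("wrist",[P+[0,0,-4.5],P+[0,0,5.5]],s).round(1).tolist())
im2=cv2.imread("pics/w2.png"); print([int(im2[r,318].sum()) for r in range(244,262)])
```

```text
[325, 319, 324, 319, 322, 325, 327, 323, 309, 263, 220, 171, 120, 82, 53, 66, 73, 70, 69, 62, 35, 58]
-3 [[317.6, 242.4], [317.6, 248.1]]
-1.5 [[317.6, 245.5], [317.6, 251.4]]
0 [[317.6, 248.7], [317.6, 254.7]]
1.5 [[317.6, 251.8], [317.6, 258.0]]
3 [[317.6, 254.9], [317.6, 261.3]]
4.5 [[317.6, 258.0], [317.6, 264.5]]
[219, 218, 214, 218, 209, 205, 192, 159, 117, 67, 73, 65, 56, 50, 67, 62, 78, 45]
```

Crop: the recess ring is centred at about (317,206) in the full picture, at about (515.2,41.3). The die edges are parallel to the image, so the yaw is right. The pad's near edge is at row 250.

Run:
```python
from h import *
go(515.2,41.3,55,1.759)
```

```text
linear [ 0.07  -0.077  9.74 ] turn 0.001 rows>= 3.9 t 6.88
```

jog_arm --pt "0.05 -0.08 2" --pt "0.05 -0.08 4" --pt "0.05 -0.08 6" --pt "0.05 -0.08 8" --pt "0.05 -0.08 9.2" --pt "0.05 -0.08 9.7" --pt "0.05 -0.08 9.7" --pt "0.05 -0.08 9.7" --turn '[0,0,0,0,0,0,0,0]' --jaw '[36,36,36,36,36,36,36,36]'

```text
time: 7.88
eef_pos: [518.1, 41.3, 58.1]
eef_rot: [-0.095, 0.996, -0.0, 0.001]
contact_force: [-0.1, 0.7, -0.8]
finger_gap: 43.2
finger_force: 20.0
```

Run:
```python
from h import *
s=sensors.observe(); print(s["eef_pos"],s["contact_force"])
im=snap("wrist","w4.png"); 
c=im[180:380,200:440,::-1]; cv2.imwrite("pics/w4c.png",cv2.resize(c,None,fx=3,fy=3,interpolation=cv2.INTER_CUBIC))
go(515.2,41.3,55,1.759)
```

```text
[518.13442344  41.31524182  58.10822262] [-0.11816221  0.73524094 -0.82874387]
linear [0.119 0.023 0.129] turn 0.001 rows>= 0.1 t 7.92
```

View pics/w4c.png

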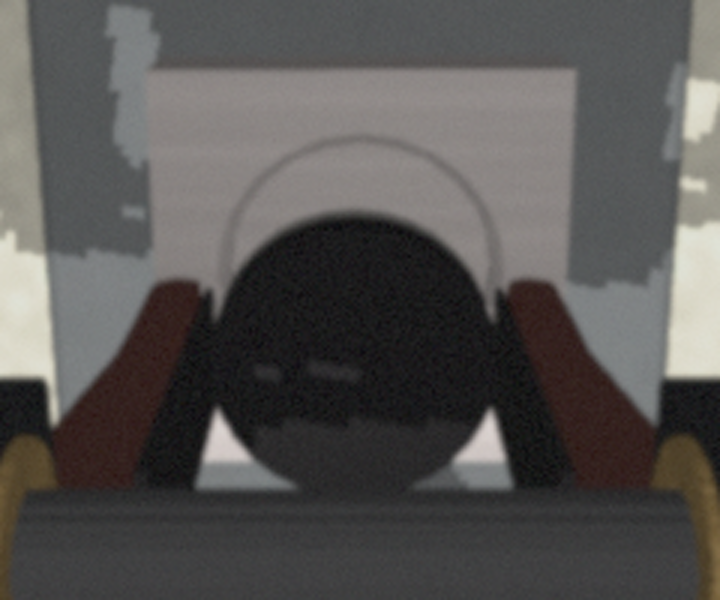

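Crop: the die's front corners are at (150,68) and (577,68), the ring's near edge is at (360,137), and the pad's near edge is at (355,213). All of them can be used relative to each other.

Run:
```python
from h import *
s=sensors.observe(); M=R.from_quat(s["eef_rot"]).as_matrix(); p=np.array(s["eef_pos"])
def t(c,z): return (M.T@(ray("wrist",(200+c[0]/3,180+c[1]/3),z,s)[0]-p)).round(2)
print("die corners",t((150,68),30),t((577,68),30)); print("ring near",t((360,137),30)); print("ring L/R",t((222,262),30),t((500,262),30))
print("pad near bot/top",t((355,213),p[2]-4.5),t((355,213),p[2]+5.5),"sides",t((215,345),p[2]+5.5),t((495,345),p[2]+5.5),t((215,345),p[2]-4.5),t((495,345),p[2]-4.5))
```

```text
die corners [ 39.89 -34.63  28.16] [39.95 38.25 28.11]
ring near [27.9   1.25 28.17]
ring L/R [  5.08 -23.34  28.24] [ 5.13 26.29 28.21]
pad near bot/top [20.89  0.34  4.45] [23.71  0.32 -5.56] sides [  3.17 -20.6   -5.49] [ 3.21 21.29 -5.52] [ -0.97 -21.92   4.52] [-0.93 22.66  4.49]
```

jog_arm --pt "0.16 0.05 0.2" --pt "0.16 0.05 0.4" --pt "0.16 0.05 0.5" --pt "0.16 0.05 0.5" --turn '[0,0,0,0]' --jaw '[36,36,36,36]'

```text
time: 8.43
eef_pos: [512.7, 41.8, 44.2]
eef_rot: [-0.094, 0.996, -0.0, -0.0]
contact_force: [-0.1, 0.6, 0.1]
finger_gap: 43.2
finger_force: 20.0
```

Run:
```python
from h import *
for i in range(2):
    s=sensors.observe(); print(s["eef_pos"],s["contact_force"]); imaging.camera_info("wrist")
go(514.1,41.8,38,1.759)
```

```text
[512.67941981  41.80175337  44.19004307] [-0.12825204  0.60825238  0.14706604]
[512.67941981  41.80175337  44.19004307] [-0.12825204  0.60825238  0.14706604]
linear [-0.056 -0.011  0.248] turn 0.001 rows>= 0.1 t 8.43
```

```bash
cat >> h.py <<'E'
def rel(fn):
    s=sensors.observe(); M=R.from_quat(s["eef_rot"]).as_matrix(); p=np.array(s["eef_pos"])
    g=cv2.GaussianBlur(snap("wrist",fn).mean(2),(3,3),0); col=g[150:300,314:323].mean(1); d=np.gradient(col)
    a=150+np.argmax(d[:110]); b=a+5+np.argmin(d[a-145:]); row=g[a+6:a+12].mean(0); e=np.gradient(row)
    L=200+np.argmax(e[200:300]); Rr=340+np.argmin(e[340:440])
    f=lambda xy,z:(M.T@(ray("wrist",xy,z,s)[0]-p)).round(2)
    print(p.round(1),"rows",a,b,"cols",L,Rr); c1,c2=f((L,a+9),30),f((Rr,a+9),30)
    print("die front x",f((318,a),30)[0],"L/R",c1,c2,"pad near x",f((318,b),p[2]-4.5)[0])
    print("recess x",f((318,a),30)[0]-37,"y",(c1[1]+c2[1])/2,"width",c2[1]-c1[1],"pad x",f((318,b),p[2]-4.5)[0]-22)
E
python3 - <<'E'
from h import *
rel("w5.png")
s=sensors.observe(); print(s["eef_pos"])
E
```

```text
[512.7  41.8  44.2] rows 218 251 cols 231 393
die front x 34.57 L/R [ 30.13 -41.76  14.2 ] [30.18 36.35 14.21] pad near x 20.87
recess x -2.4299999999999997 y -2.7049999999999983 width 78.11 pad x -1.129999999999999
[512.80039586  41.81387224  44.28821456]
```

jog_arm --pt "-0.05 0 0" --pt "-0.05 0 0.15" --pt "-0.05 0 0.3" --pt "-0.05 0 0.4" --pt "-0.05 0 0.4" --turn '[0,0,0,0,0]' --jaw '[36,36,36,36,36]'

```text
time: 9.1
eef_pos: [513.7, 42.1, 34.1]
eef_rot: [-0.094, 0.996, 0.0, -0.0]
contact_force: [0.5, 0.2, 0.4]
finger_gap: 43.2
finger_force: 20.0
```

Run:
```python
from h import *
rel("w6.png")
cv2.imwrite("pics/w6c.png",cv2.resize(cv2.imread("pics/w6.png")[180:380,200:440],None,fx=3,fy=3,interpolation=cv2.INTER_CUBIC))
```

```text
[513.7  42.1  34.1] rows 220 251 cols 223 398
die front x 35.55 L/R [ 31.35 -43.05   4.12] [31.4  36.59  4.13] pad near x 20.87
recess x -1.4500000000000028 y -3.229999999999997 width 79.64 pad x -1.129999999999999
```

View pics/w6c.png

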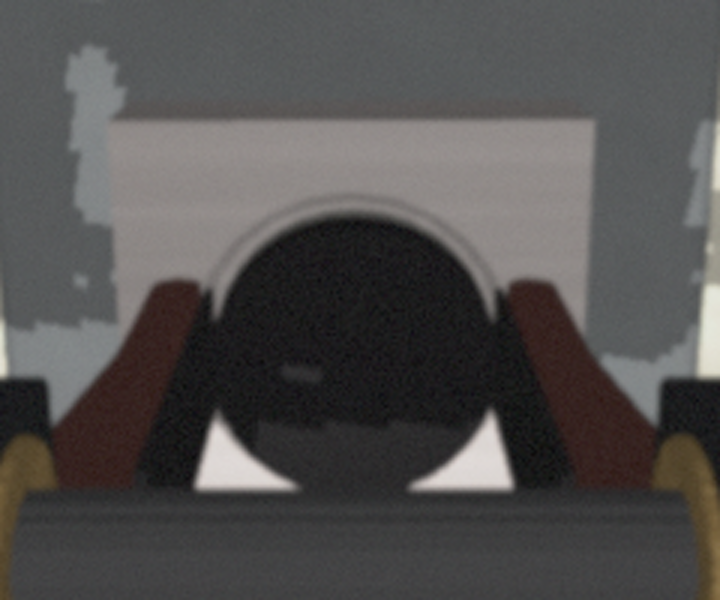

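Crop: the ring is concentric with the pad (ring centre column about 352, pad 355). The die's front edge to the pad edge is about 15 mm, as it should be. Lower, then release.

jog_arm --pt "-0.01 -0.01 0.04" --pt "-0.01 -0.01 0.08" --pt "-0.01 -0.01 0.11" --pt "-0.01 -0.01 0.11" --turn '[0,0,0,0]' --jaw '[36,36,36,36]'

```text
time: 9.65
eef_pos: [514.3, 41.9, 31.6]
eef_rot: [-0.094, 0.996, -0.0, -0.0]
contact_force: [0.0, 0.5, -1.4]
finger_gap: 43.4
finger_force: 20.0
```

jog_arm --pt "0 0 0" --pt "0 0 0" --pt "0 0 0" --pt "0 0 0" --pt "0 0 -0.4" --pt "0 0 -1.5" --turn '[0,0,0,0,0,0]' --jaw '[46,50,54,58,58,58]'

```text
time: 10.4
eef_pos: [513.3, 41.9, 69.1]
eef_rot: [-0.094, 0.996, 0.0, -0.001]
contact_force: [0.0, -0.6, 0.0]
finger_gap: 57.7
finger_force: 0.0
```

Run:
```python
from h import *
snap("wrist","w7.png")
cv2.imwrite("pics/w7c.png",cv2.resize(cv2.imread("pics/w7.png")[180:380,200:440],None,fx=3,fy=3,interpolation=cv2.INTER_CUBIC))
go(500,40,300,1.759)
```

```text
linear [ 0.608  0.039 -9.092] turn 0.001 rows>= 3.6 t 10.45
```

View pics/w7c.png

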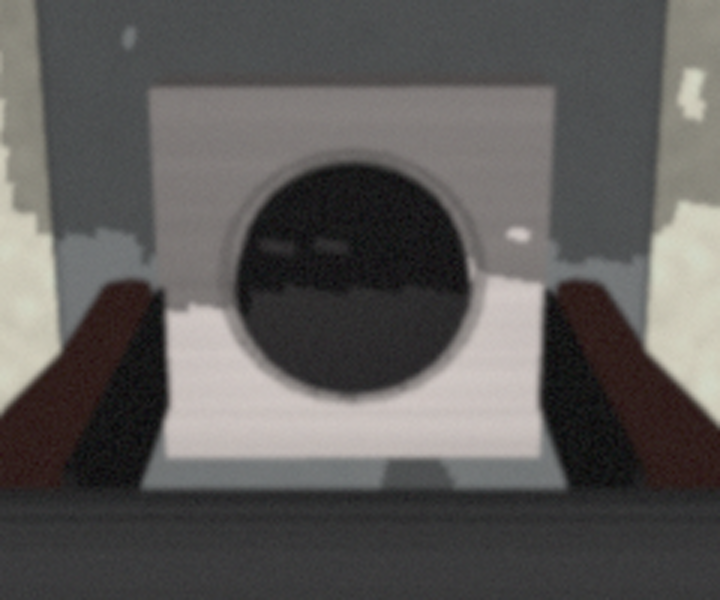

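Crop: the pad sits concentric and flat in the recess at about (353,278), with an even ring round it. Now the handle.

jog_arm --pt "0.3 0 -2.3" --pt "0.6 0 -4.6" --pt "0.6 0 -7" --pt "0.6 0 -9.2" --pt "0.6 0 -9.2" --pt "0.6 0 -9.2" --pt "0.6 0 -9.2" --pt "0.6 0 -9.2" --turn '[0,0,0,0.18,0.36,0.54,0.72,0.9]' --jaw '[58,58,58,58,58,58,58,58]'

```text
time: 11.45
eef_pos: [499.4, 39.1, 299.6]
eef_rot: [0.351, 0.936, 0.0, 0.0]
contact_force: [-0.5, 0.5, 0.0]
finger_gap: 58.2
finger_force: 0.0
```

Run:
```python
from h import *
go(656.7,68.8,300,0.188)
```

```text
linear [-3.963  5.03  -0.014] turn 0.666 rows>= 3.6 t 11.45
```

jog_arm --pt "-1 1.3 0" --pt "-2 2.6 0" --pt "-3 3.9 0" --pt "-4 5 0" --pt "-4 5 0" --pt "-4 5 0" --turn '[0.18,0.36,0.54,0.67,0.67,0.67]' --jaw '[58,58,58,58,58,58]'

```text
time: 12.2
eef_pos: [656.1, 68.5, 299.0]
eef_rot: [0.636, 0.771, -0.0, -0.0]
contact_force: [0.5, -0.4, -0.5]
finger_gap: 58.2
finger_force: 0.0
```

Run:
```python
from h import *
s=sensors.observe(); snap("wrist","w8.png")
print(proj("wrist",[656.7,68.8,239],s))
for q in imaging.mark_of("wrist","handle")[:2]: print(q["xy"],q["conf"],ray("wrist",q["xy"],239,s).round(1))
go(656.7,68.8,220,0.188)
```

```text
[[319.19131391 258.27795111]]
[316.8, 256.9] 0.88 [[655.1  69.4 239. ]]
linear [0.008 0.039 3.179] turn 0.003 rows>= 1.3 t 12.3
```

View pics/w8.png

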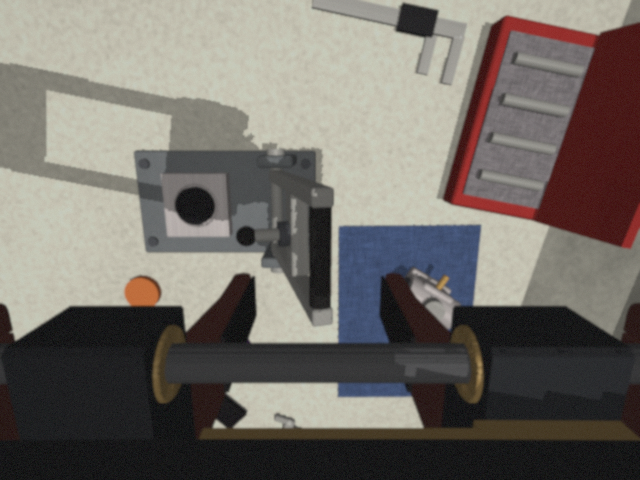

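Wrist view: the bar is at column 319, rows 205–310, centred between the open fingers and square to the closing line. Foot at (246,236).

jog_arm --pt "0 0.03 0.8" --pt "0 0.03 1.6" --pt "0 0.03 2.4" --pt "0 0.03 3" --pt "0 0.03 3.15" --pt "0 0.03 3.15" --turn '[0,0,0,0,0,0]' --jaw '[58,58,58,58,58,58]'

```text
time: 13.05
eef_pos: [657.7, 68.6, 220.8]
eef_rot: [0.637, 0.771, 0.0, 0.0]
contact_force: [0.8, -0.1, -0.2]
finger_gap: 58.0
finger_force: 0.0
```

jog_arm --pt "0 0 0" --pt "0 0 0" --pt "0 0 0" --pt "0 0 0" --pt "0 0 0" --pt "0 0 0" --turn '[0,0,0,0,0,0]' --jaw '[40,25,15,8,8,8]' --squeeze 30

```text
time: 13.8
eef_pos: [657.6, 68.7, 220.4]
eef_rot: [0.637, 0.771, -0.0, -0.0]
contact_force: [-0.6, -0.0, -0.1]
finger_gap: 13.1
finger_force: 30.0
```

Run:
```python
from h import *
s=sensors.observe(); M=R.from_quat(s["eef_rot"]).as_matrix(); print(s["eef_pos"],s["contact_force"],s["finger_gap"],s["finger_force"])
h=np.array([515.2,41.9,0])+100*np.array([np.cos(.188),np.sin(.188),0])+[0,0,75]
for d in(105,97,89,81,73,65,57,49,41,33,25,19,13,8,4,2,0):
    t=np.radians(d); P=h+170*np.array([-np.cos(t)*np.cos(.188),-np.cos(t)*np.sin(.188),np.sin(t)])-[0,0,18.7]
    print(d,P.round(1),(M.T@(P-s["eef_pos"])/25).round(2))
```

```text
[657.63613066  68.68438706 220.43817819] [-0.60174306 -0.04301359 -0.05877085] 13.074412190612293 30.000053644180298
105 [656.7  68.8 220.5] [ 0.01 -0.04 -0.  ]
97 [633.8  64.5 225. ] [ 0.01 -0.97 -0.18]
89 [610.5  60.  226.3] [ 0.02 -1.92 -0.23]
81 [587.3  55.6 224.2] [ 0.02 -2.86 -0.15]
73 [564.6  51.3 218.9] [ 0.02 -3.79  0.06]
65 [542.9  47.2 210.4] [ 0.02 -4.67  0.4 ]
57 [522.5  43.3 198.9] [ 0.02 -5.5   0.86]
49 [503.9  39.7 184.6] [ 0.03 -6.26  1.43]
41 [487.4  36.6 167.8] [ 0.03 -6.93  2.11]
33 [473.4  33.9 148.9] [ 0.03 -7.5   2.86]
25 [462.1  31.8 128.1] [ 0.03 -7.96  3.69]
19 [455.5  30.5 111.6] [ 0.03 -8.23  4.35]
13 [450.7  29.6  94.5] [ 0.03 -8.42  5.04]
8 [448.1  29.1  80. ] [ 0.03 -8.53  5.62]
4 [446.8  28.9  68.2] [ 0.03 -8.58  6.09]
2 [446.5  28.8  62.2] [ 0.03 -8.59  6.33]
0 [446.4  28.8  56.3] [ 0.03 -8.6   6.57]
```

jog_arm --pt "0 -0.95 -0.18" --pt "0 -1.9 -0.23" --pt "0 -2.85 -0.15" --pt "0 -3.78 0.06" --pt "0 -4.66 0.4" --pt "0 -5.5 0.86" --pt "0.02 -6.25 1.43" --pt "0.02 -6.92 2.11" --turn '[0,0,0,0,0,0,0,0]' --jaw '[8,8,8,8,8,8,8,8]'

```text
time: 14.8
eef_pos: [489.0, 36.5, 168.6]
eef_rot: [0.637, 0.771, 0.001, 0.002]
contact_force: [4.3, 2.7, 2.6]
finger_gap: 13.1
finger_force: 30.0
```

Run:
```python
from h import *
s=sensors.observe(); print(s["contact_force"],s["finger_gap"])
for d in(41,33,25,19,13,8,4,2,0):
    t=np.radians(d); h=np.array([515.2,41.9,75])+100*np.array([np.cos(.188),np.sin(.188),0]); P=h+170*np.array([-np.cos(t)*np.cos(.188),-np.cos(t)*np.sin(.188),np.sin(t)])-[0,0,18.7]
    M=R.from_quat(s["eef_rot"]).as_matrix(); print(d,P.round(1),(M.T@(P-s["eef_pos"])/25).round(2))
```

```text
[4.28974216 2.70701992 2.5777279 ] 13.135064607651598
41 [487.4  36.6 167.8] [ 0.02 -0.06  0.03]
33 [473.4  33.9 148.9] [ 0.02 -0.64  0.79]
25 [462.1  31.8 128.1] [ 0.02 -1.1   1.61]
19 [455.5  30.5 111.6] [ 0.02 -1.37  2.27]
13 [450.7  29.6  94.5] [ 0.02 -1.57  2.96]
8 [448.1  29.1  80. ] [ 0.02 -1.68  3.54]
4 [446.8  28.9  68.2] [ 0.02 -1.73  4.01]
2 [446.5  28.8  62.2] [ 0.02 -1.75  4.25]
0 [446.4  28.8  56.3] [ 0.02 -1.75  4.48]
```

jog_arm --pt "0.02 -0.6 0.76" --pt "0.02 -1.05 1.58" --pt "0.02 -1.33 2.24" --pt "0.02 -1.53 2.93" --pt "0.02 -1.65 3.5" --pt "0.02 -1.7 3.98" --pt "0.02 -1.71 4.22" --pt "0.02 -1.71 4.4" --turn '[0,0,0,0,0,0,0,0]' --jaw '[8,8,8,8,8,8,8,8]'

```text
time: 15.8
eef_pos: [447.0, 28.7, 58.0]
eef_rot: [0.637, 0.771, 0.0, 0.001]
contact_force: [1.8, -0.7, 6.9]
finger_gap: 13.5
finger_force: 30.0
```

Run:
```python
from h import *
s=sensors.observe(); print(s["eef_pos"],s["contact_force"],s["finger_gap"])
snap("scene","s2.png"); snap("wrist","w9.png")
for c in("wrist","scene","top"):
    if c=="top": imaging.capture(c)
    for q in imaging.mark_of(c,"handle")[:1]: print(c,q["xy"],q["conf"],ray(c,q["xy"],75,s).round(1), proj(c,[446.4,28.8,75],s))
go(446.4,28.8,56.3,.188)
cv2.imwrite("pics/s2c.png",cv2.resize(cv2.imread("pics/s2.png")[170:330,220:420],(800,600),interpolation=cv2.INTER_CUBIC))
```

```text
[446.99456324  28.67913621  57.9526334 ] [ 1.79205326 -0.73618079  6.85876604] 13.512108150331693
wrist [317.6, 316.1] 0.56 [[447.2  26.8  75. ]] [[316.73567857 311.54080858]]
scene [273.8, 230.2] 0.97 [[445.5  21.5  75. ]] [[276.43537422 229.33606269]]
linear [ 0.01  -0.024  0.076] turn 0.002 rows>= 0.0 t 16.1
```

jog_arm --pt "0 -0.02 0.04" --pt "0 -0.02 0.07" --pt "0 -0.02 0.07" --pt "0 -0.02 0.07" --turn '[0,0,0,0]' --jaw '[8,8,8,8]'

```text
time: 16.6
eef_pos: [447.0, 28.6, 56.6]
eef_rot: [0.637, 0.771, 0.001, 0.001]
contact_force: [2.0, -0.5, 7.3]
finger_gap: 13.3
finger_force: 30.0
```

Run:
```python
from h import *
s=sensors.observe(); print(s["eef_pos"],s["contact_force"],s["finger_gap"])
g=cv2.GaussianBlur(np.mean([imaging.capture("scene").mean(2) for _ in range(4)],0),(3,3),0).astype(np.float32)
cx,cy=np.array([np.cos(.188),np.sin(.188),0]),np.array([-np.sin(.188),np.cos(.188),0]); h=np.array([515.2,41.9,75])+100*cx
res=[]
for y in(-46,-42,-38,-34):
  for ph in np.arange(-.16,.161,.02):
    for o in np.arange(-16,16.1,1):
      t=np.linspace(35,165,120)[:,None]; P=h+y*cy+t*(-np.cos(ph)*cx+np.array([0,0,np.sin(ph)]))+o*np.array([0,0,1])
      a=[cv2.remap(g,*[np.float32(q).reshape(-1,1) for q in proj("scene",P+[0,0,k]).T],cv2.INTER_LINEAR).ravel() for k in(-1.5,1.5)]
      d=a[1]-a[0]; res.append((abs(np.median(d)),round(y),round(ph,3),o,round(float(np.median(d)),1)))
for y in(-46,-42,-38,-34): print(sorted([q for q in res if q[1]==y],reverse=True)[:7])
```

```text
[447.01057885  28.63389102  56.64928742] [ 2.01094004 -0.5205806   7.33991046] 13.294946803382775Traceback (most recent call last):
  File "<stdin>", line 10, in <module>
  File "h.py", line 16, in proj
    K,D,T=cam(name,s); Ti=np.linalg.inv(T)
          ~~~^^^^^^^^
  File "h.py", line 5, in cam
    i=imaging.camera_info(name); f=240/np.tan(np.radians(i["vfov"])/2)
ValueError: time passes only in moves, steps and waits
```

Run:
```python
from h import *
K,D,T=cam("scene"); Ti=np.linalg.inv(T); rv=cv2.Rodrigues(Ti[:3,:3])[0]
pj=lambda P:cv2.projectPoints(P,rv,Ti[:3,3],K,D)[0].reshape(-1,2)
g=cv2.GaussianBlur(snap("scene","s3.png").mean(2),(3,3),0).astype(np.float32)
cx,cy=np.array([np.cos(.188),np.sin(.188),0]),np.array([-np.sin(.188),np.cos(.188),0]); h=np.array([515.2,41.9,75])+100*cx
t=np.linspace(35,165,120)[:,None]
for y in(-44,-40,-36):
  res=[]
  for ph in np.arange(-.16,.161,.02):
    for o in np.arange(-16,16.1,1):
      P=h+y*cy+t*(-np.cos(ph)*cx+np.array([0,0,np.sin(ph)]))+o*np.array([0,0,1])
      a=[cv2.remap(g,*[np.float32(q).reshape(-1,1) for q in pj(P+[0,0,k]).T],cv2.INTER_LINEAR).ravel() for k in(-1.5,1.5)]
      m=float(np.median(a[1]-a[0])); res.append((abs(m),round(ph,2),o,round(m,1)))
  print(y,[q[1:] for q in sorted(res,reverse=True)[:8]])
```

```text
-44 [(np.float64(0.02), np.float64(10.0), 6.9), (np.float64(-0.0), np.float64(12.0), 6.9), (np.float64(-0.0), np.float64(13.0), 6.8), (np.float64(0.02), np.float64(11.0), 6.8), (np.float64(0.06), np.float64(4.0), 6.8), (np.float64(0.02), np.float64(9.0), 6.8), (np.float64(0.04), np.float64(8.0), 6.8), (np.float64(0.04), np.float64(6.0), 6.8)]
-40 [(np.float64(0.02), np.float64(1.0), 6.9), (np.float64(0.02), np.float64(0.0), 6.9), (np.float64(0.04), np.float64(-1.0), 6.9), (np.float64(0.04), np.float64(-2.0), 6.9), (np.float64(0.04), np.float64(-3.0), 6.9), (np.float64(0.06), np.float64(-4.0), 6.8), (np.float64(-0.0), np.float64(3.0), 6.8), (np.float64(-0.0), np.float64(4.0), 6.8)]
-36 [(np.float64(0.02), np.float64(16.0), -8.1), (np.float64(0.04), np.float64(15.0), -7.9), (np.float64(0.04), np.float64(14.0), -7.8), (np.float64(0.04), np.float64(16.0), -7.7), (np.float64(0.06), np.float64(13.0), -7.5), (np.float64(0.06), np.float64(12.0), -7.4), (np.float64(0.04), np.float64(13.0), -7.4), (np.float64(0.02), np.float64(15.0), -7.4)]
```

Run:
```python
from h import *
s=sensors.observe(); print(s["time"],s["eef_pos"],s["contact_force"],s["finger_force"]); print(hand_in())
```

```text
16.85 [446.99700098  28.66995161  56.67005108] [ 1.468097   -0.01346508  6.71948796] 30.0048691034317
the job is handed in; nothing more can be done
None
```

I handed the job in at 16.9 s: the round pad was seated flat in the recess and let go with the yoke up, and the gripper is still holding the yoke level (to about 0.02 rad) with about 7 N at the handle.

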